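Check the jaw gap with a feeler gauge

ROBOT

A 6-joint arm with a two-finger parallel gripper is mounted at the origin on a cart in front of the work surface, level with it; the furniture and walls round the work are solid. World frame = base frame: x ahead of the robot, y to its left, z up, the work surface at z = 0. Lengths are in m, angles in degrees, forces in N, time in s.
With the tool pointing down it reaches from about 0.4 to 0.825 m from the base axis. Payload 7 kg.
Tool frame: the origin (TCP) lies on the centre line of the jaws, within the pads' length; the fingertips stand 11 mm ahead of it and the grasp point (between the pads) lies 8 mm behind it; z points along the fingers, y is the line along which they close (so a half turn about z gives the same grasp; the last joint's range is limited). The gripper opens to 88 mm and grips with 3 to 60 N. Pads are 19 mm wide; open, the fingers measure 130 mm over their backs; the gripper's body (78 mm by 193 mm) begins 47 mm behind the grasp point.
Start: joints at [-59.983, 20.546, 0.682, 0, -70.136, -16.507], TCP at [0.158, -0.656, 0.238] pointing down, gripper open.
Joint ranges: [-176.03, 176.03], [-82.01, 121.73], [-58.28, 71.71], [-173.87, 95.51], [-174.79, -0.11], [-173.66, 173.66]. Speed limits (degrees/s): [136.94, 136.94, 172.46, 180, 180, 180].

INTERFACE

Orientations are given as [roll, pitch, yaw] about the fixed x, y, z axes, in that order (R = Rz(yaw) Ry(pitch) Rx(roll)).
In Python, from plant import r, capture, camera_model, job gives the robot as it stands.
- The arm moves only by the tool drive_tool, never from a script. Its argument "increments" is a list that holds one entry, the list of rows, each a list of 5 numbers: the gripper's target within -1 to 1 (fully open at 1, half-way at 0, shut at -1), then the shift along the tool's x, y, z scaled (see below), then the turn about the tool's z scaled (see below). In form: [[[gripper, tx, ty, tz, roll], ...]]. A call has 1 to 5 rows; each row is the pose to reach, as a shift and turn from the pose commanded when the call began, along the tool's axes at that moment, turning the shorter way round; what a row does not reach only later rows make up. The controller multiplies each number of a shift by 120 mm and each number of a turn by 360 degrees. A row lasts 1/8 s, in which the tool goes at most 62.5 mm and 10.7 degrees, less where a joint would pass 70% of its speed; a pose out of reach is approached as far as the arm can. A call with a number of a shift or a turn outside -1 to 1 is refused whole. A call with a gripper value outside its range is refused whole. The fingers move at their own pace and stop on an object; "squeeze" is the grip in N (left out, the last holds). Time passes only in rows, so rows that repeat a pose let the fingers close. It gives the time, the measured TCP pose, the force, the opening and the grip force at its end, in the units of the state.
- r.get_state(): the state, without advancing time (a new reading comes with each control period).
- capture(name): name is "scene" or "side" or "wrist"; returns the picture (480x640x3 uint8, red, green, blue); there is no depth.
- camera_model(name): a dict with "camera_matrix" (3x3 intrinsics, pixels), "rvec" (rotation vector, rad) and "tvec" (3), from world to camera coordinates, as OpenCV has them. Camera axes: x right, y down, z forward; pixel columns grow to the right and rows downward; lengths in m; the calibration is good to about 2 mm. A picture is of the moment at which its call begins: read the wrist's pose just before it. camera_model takes no time and is no camera call; for the wrist camera it gives the pose at the moment of the call.
- job.close_job(): hands the job in; it is judged then, once.
The state is a dict: "time_s": time; "joints": joint angles; "qd": joint speeds; "joint_torque": joint torques, N m; "tcp_pos": TCP position; "eef_rot": TCP orientation; "contact_force": force on the tool from outside, world axes, zero at the start; "moment": the same for the moment, N m; "gripper_width": finger opening in m; "gripper_force": force on a finger pad.
Only numpy, scipy, OpenCV 4.12 (cv2) and the standard library are available. Lean on these libraries where they do the work, as an engineer would, in place of code of your own. Each camera call takes 0.05 s, during which the arm holds its last target. There are 200 camera calls.

TASK

Take the feeler gauge by its black handle out of its stand, lower its blade about half-way (to the scribed line) into the wide end of the gap between the two steel jaw plates, and draw it upright and slowly, a few centimetres a second, along the gap towards the narrow end until it drags snugly between both plates (about 5 N), without jamming it. Finish while still holding the gauge right there at that depth: do not let go, pull it back or rest it on the bottom of the gap. Leave the other things on the bench where they are.

Things in the scene. Friction and masses are not known exactly. Their poses are not given: they have to be found in the camera images.
- gauge_handle (a point): centre of the feeler gauge's handle, a black upright block 26 mm (x) x 14 mm (y) x 50 mm high. A flat steel blade, 12 mm wide (x) and 4 mm thick (y), hangs straight down from it. The gauge (60 g) starts upright in its stand and is the same after a half turn about z. Gripped across its 26 mm (fingers fore and aft along x) it resists the drag best.
- gauge_tip (a point): middle of the lower end of the gauge's blade, 65 mm below the centre of the handle; the blade is 40 mm long below the handle, with a dark line scribed round it 20 mm above the tip. Axes as the handle's.
- gauge: the whole feeler gauge (black handle with steel blade); origin at the tip of the blade, z up through the handle
- stand: fixed aluminium block 60 x 50 x 45 mm high, origin under its centre; the gauge's blade stands 40 mm deep in a loose slot (long side along x) in the middle of its top, the handle sits on its top
- fixture: fixed grey base plate 160 (x) x 110 (y) x 12 mm, origin under its centre. On it stand two upright steel jaw plates, 120 mm long, 10 mm thick, tops at z = 64 mm, with an open-topped gap between them that runs along x above the base's middle line: 13 mm wide at the -x end (wide end), narrowing evenly to 1 mm at the +x end. The gap's floor is at z = 24 mm.
- gap_wide (a point): middle of the gap, level with the tops of the plates (z = 64 mm), 15 mm in from the wide end, where the gap is 11.5 mm wide; same axes as the fixture: x points along the gap to the narrow end
- gap_narrow (a point): middle of the gap at its narrow end, level with the tops of the plates, 105 mm from gap_wide; same axes
- fixed_jaw: the jaw plate on the +y side of the gap, braced by two dark steel blocks; origin at the base's middle. It is practically firm on the head, but the head that bears both plates floats up to 6 mm sideways (y) on a soft spring of 0.3 N/mm, so that the gap centres itself on a blade.
- sprung_jaw: the plate on the -y side, two coil springs behind it; origin at the base's middle. It yields up to 7 mm: 1 N preload, then 2.5 N/mm. Both plates touch the blade when its middle is some 69 mm past gap_wide; each further 10 mm opens the jaw 1 mm and adds 2 to 6 N of drag. Snug: about 5 N of drag, each plate then pressing some 2 to 6 N; above 8 N on a plate it is jammed.
- beaker_small: low open glass beaker, 54 mm wide, 46 high; a bystander; origin under its centre
- amber_bottle: small brown bottle, 32 mm wide, 53 high; a bystander; origin under its centre
- vial_yellow: small capped vial, 22 mm wide, 61 high; a bystander; origin under its centre
- filter_tin: round tin with a lid, 70 mm wide, 34 high; a bystander; origin under its centre
- cell_box: grey lidded box, 62 x 88 x 34 mm; a bystander; origin under its centre

How it is judged (in metres and radians):
On the way, in this order (a step that is already met when the one before it is completed fails the run):
1. the gauge is held and its blade is out of the stand (height (world z) of gauge_tip above 0.05 m and contact force between the fingers and gauge above 2 N), for 0.1 s.
2. the blade is at least 8 mm deep in the wide end of the gap, clear of its floor, held (x of gauge_tip in the frame of fixture between -0.064 and -0.02 m and y of gauge_tip in the frame of fixture between -0.012 and 0.012 m and z of gauge_tip in the frame of fixture between 0.027 and 0.056 m and contact force between the fingers and gauge above 2 N), for 0.2 s.
3. still that deep, the blade passes the middle of the gap on its way (x of gauge_tip in the frame of fixture between -0.014 and 0.016 m and y of gauge_tip in the frame of fixture between -0.012 and 0.012 m and z of gauge_tip in the frame of fixture between 0.027 and 0.056 m and contact force between the fingers and gauge above 2 N), for 0.1 s.
At the end, for the whole second after the job is handed in: The gauge is still gripped and at rest, upright within 0.2 rad, its tip 10 to 30 mm below the tops of the plates (so 10 mm or more above the floor of the gap), in the narrow part of the gap (18 to 60 mm past its middle), with both plates pressing on it, each with 0.7 to 8 N (x of gauge_tip in the frame of fixture between 0.018 and 0.06 m and y of gauge_tip in the frame of fixture between -0.012 and 0.012 m and z of gauge_tip in the frame of fixture between 0.034 and 0.054 m and contact force between gauge and fixed_jaw between 0.7 and 8 N and contact force between gauge and sprung_jaw between 0.7 and 8 N and angle between gauge_tip's own z axis and vertical below 0.2 rad and linear speed of gauge below 0.01 m/s and contact force between the fingers and gauge above 2 N); the arm keeps its last pose, push and grip.
It fails at once if the blade is moved faster than 0.15 m/s while in the gap (x of gauge_tip in the frame of fixture between -0.064 and 0.07 m and y of gauge_tip in the frame of fixture between -0.012 and 0.012 m and z of gauge_tip in the frame of fixture between 0.027 and 0.056 m and linear speed of gauge above 0.15 m/s).
It fails at once if a jaw plate is pressed with more than 20 N (contact force between gauge and fixed_jaw above 20 N or contact force between gauge and sprung_jaw above 20 N).
It fails at once if a bystander is moved more than 30 mm (distance of any of beaker_small, amber_bottle, vial_yellow, filter_tin, cell_box from where it was at the start of the episode above 0.03 m).
It also fails if it takes over 35 s, if anything falls off the work surface, if the arm or the gripper's body presses on something with over 40 N, if the wrist force passes 120 N, or if a joint passes its speed limit or range.

## Working session

There is one attempt and no reset: what is moved stays moved. The work goes in short steps, Python scripts to look and compute and a tool call to move; the robot and the scene stay as the last step left them, time stands still between calls to the robot, and variables do not carry over. Pictures are saved under pics/ and viewed, at most 10 in all, crops included, and the job is handed in when it is done.

Besides the shell and the picture viewer there is one more tool, called after "Emit:" as name([rows], argument=value, ...), one row to a line, values as JSON. drive_tool: Moves the arm, as the interface text tells. Its arguments: {"type":"object","properties":{"increments":{"type":"array"},"squeeze":{"type":"number"}},"required":["increments"]}

```bash
mkdir -p pics; ls
python3 - <<'E'
from plant import r,capture,camera_model
import cv2
s=r.get_state();print(s['time_s'],s['tcp_pos'],s['eef_rot'],s['gripper_width'],s['contact_force'])
for n in("scene","side"):
    cv2.imwrite(f"pics/{n}0.png",capture(n)[:,:,::-1]);m=camera_model(n);print(n,m)
E
```

```text
pics
0.0 [ 0.15755524 -0.6558737   0.23664924] [ 1.79907495e+02 -8.31591187e-03 -1.66497456e+02] 0.08804638213503702 [0.25003548 0.43482062 0.59663175]
scene {'camera_matrix': array([[612.31015617,   0.        , 318.70784433],
       [  0.        , 612.31015617, 250.16817795],
       [  0.        ,   0.        ,   1.        ]]), 'rvec': array([ 1.97870287, -0.10688565,  0.03806146]), 'tvec': array([-0.56980282,  0.07319772,  1.34587593])}
side {'camera_matrix': array([[483.99957642,   0.        , 324.13522783],
       [  0.        , 483.99957642, 243.37427921],
       [  0.        ,   0.        ,   1.        ]]), 'rvec': array([ 1.87379025, -0.60117339,  0.37592113]), 'tvec': array([-0.52600314,  0.14999468,  0.84205029])}
```

View pics/scene0.png

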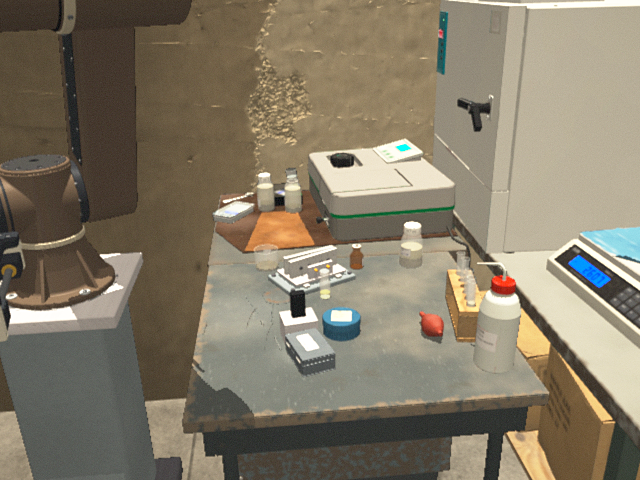

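View pics/side0.png

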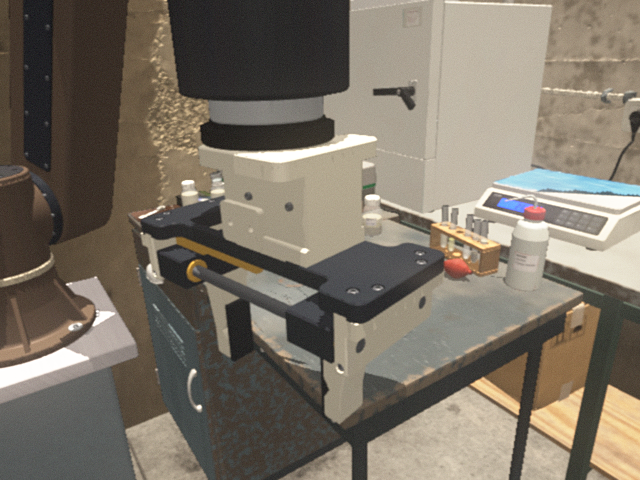

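The scene shows the gauge at about (298,302) on its stand (298,320) and the fixture around (312,270). The beaker is at (265,257), the vial at (325,285), the bottle at (357,257), the tin at (341,323) and the box at (310,350). The side view is blocked by the gripper.

```bash
cat > h.py <<'E'
import numpy as np,cv2
from plant import r,capture,camera_model
def ray(m,uv):
    R=cv2.Rodrigues(np.array(m['rvec']))[0];t=np.array(m['tvec']).ravel()
    K=np.array(m['camera_matrix']);d=np.linalg.inv(K)@np.array([uv[0],uv[1],1.])
    return -R.T@t,R.T@d
def onz(m,uv,z):
    c,d=ray(m,uv);return c+d*(z-c[2])/d[2]
def proj(m,p):
    return cv2.projectPoints(np.array(p,float).reshape(-1,3),np.array(m['rvec']),np.array(m['tvec']),np.array(m['camera_matrix']),None)[0].reshape(-1,2)
E
python3 - <<'E'
from h import *
m=camera_model("scene")
np.set_printoptions(precision=3,suppress=True)
for n,uv,z in [("gauge top",(298,291),.095),("stand",(298,333),0.0),("fix c",(312,272),.03),("fix L",(270,274),.012),("fix R",(354,276),.012),("beaker",(265,250),.046),("bottle",(357,247),.053),("vial",(325,272),.061),("tin",(341,316),.034),("box",(308,342),.034)]:
    print(n,onz(m,uv,z))
im=cv2.imread("pics/scene0.png")[225:375,235:385]
cv2.imwrite("pics/crop0.png",cv2.resize(im,(600,600),interpolation=cv2.INTER_CUBIC))
s=r.get_state();print(proj(m,s['tcp_pos']))
E
```

```text
gauge top [ 0.511 -0.292  0.095]
stand [ 0.508 -0.276  0.   ]
fix c [ 0.551 -0.082  0.03 ]
fix L [ 0.462 -0.042  0.012]
fix R [ 0.642 -0.077  0.012]
beaker [0.454 0.013 0.046]
bottle [ 0.658 -0.016  0.053]
vial [ 0.572 -0.151  0.061]
tin [ 0.588 -0.283  0.034]
box [ 0.521 -0.364  0.034]
[[-10.767 348.45 ]]
```

View pics/crop0.png

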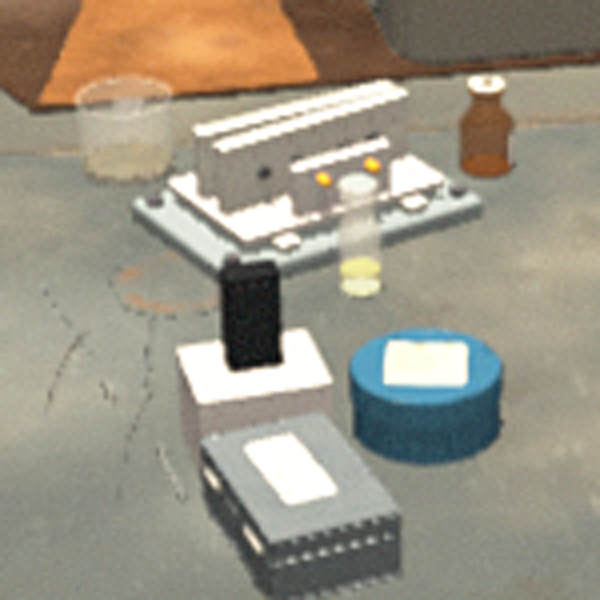

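Emit:
drive_tool([
  [[1,-0.5,0.35,0,-0.03],[1,-1,0.7,0,-0.06],[1,-1,0.7,0,-0.09],[1,-1,0.7,0,-0.12],[1,-1,0.7,0,-0.14]],
])

```text
time_s: 0.72
tcp_pos: [0.2551, -0.546, 0.2374]
eef_rot: [180.0, 0.0, -115.7]
contact_force: [0.6, -1.2, -0.3]
gripper_width: 0.0875
gripper_force: 0.0
```

```bash
cat >> h.py <<'E'
from scipy.spatial.transform import Rotation as Ro
np.set_printoptions(precision=4,suppress=True)
def pose():
    s=r.get_state();return s,np.array(s['tcp_pos']),Ro.from_euler('xyz',s['eef_rot'],degrees=True).as_matrix()
def go(tgt,yaw=None):
    s,p,R=pose();d=R.T@(np.array(tgt)-p)/.12
    dy=0 if yaw is None else (yaw-s['eef_rot'][2]+180)%360-180
    print('t',s['time_s'],'tcp',p,'yaw',s['eef_rot'][2],'scaled shift',d,'roll',-dy/360)
E
python3 - <<'E'
from h import *
s,p,R=pose();m=camera_model("wrist");c,d=ray(m,(320,240));print("cam in tool",R.T@(c-p),"axis",R.T@d,m['camera_matrix'][0])
print(s['joints']);go([.5,-.27,.237],-75)
E
```

```text
cam in tool [ 0.0696 -0.0001 -0.1472] axis [-0.2545  0.0029  0.9671] [431.3188   0.     318.8119]
[-46.4037  13.8171  -8.8347  -0.0126 -67.373   20.6699]
t 0.725 tcp [ 0.2551 -0.546   0.2374] yaw -115.73864983939728 scaled shift [-2.9578 -0.8394  0.0038] roll -0.11316291622054801
```

Emit:
drive_tool([
  [[1,-0.5,-0.2,0,-0.03],[1,-1,-0.4,0,-0.05],[1,-1,-0.4,0,-0.08],[1,-1,-0.4,0,-0.11],[1,-1,-0.4,0,-0.113]],
])

```text
time_s: 1.35
tcp_pos: [0.3507, -0.4596, 0.2373]
eef_rot: [180.0, 0.0, -75.4]
contact_force: [-0.1, -0.1, 0.9]
gripper_width: 0.0876
gripper_force: 0.0
```

Run:
```python
from h import *
go([.5,-.27,.237],-75)
```

```text
t 1.35 tcp [ 0.3507 -0.4596  0.2373] yaw -75.39332402590053 scaled shift [-1.2149 -1.6024  0.0023] roll -0.0010925667386126115
```

Emit:
drive_tool([
  [[1,-0.35,-0.4,0,0],[1,-0.7,-0.8,0,0],[1,-0.8,-1,0,0]],
])

```text
time_s: 1.72
tcp_pos: [0.4434, -0.3349, 0.2377]
eef_rot: [-180.0, 0.0, -75.6]
contact_force: [-0.9, -0.3, 0.3]
gripper_width: 0.0877
gripper_force: 0.0
```

Emit:
drive_tool([
  [[1,-0.3,-0.4,0,0],[1,-0.41,-0.6,0,0],[1,-0.41,-0.6,0,0]],
])

```text
time_s: 2.1
tcp_pos: [0.5008, -0.2699, 0.2372]
eef_rot: [180.0, 0.0, -75.5]
contact_force: [-0.8, 0.3, -1.4]
gripper_width: 0.0873
gripper_force: 0.0
```

Run:
```python
from h import *
import json
s,p,R=pose();m=camera_model("wrist");im=capture("wrist");cv2.imwrite("pics/w1.png",im[:,:,::-1])
json.dump({k:np.array(v).tolist() for k,v in m.items()},open("w1.json","w"))
print(s['time_s'],p,s['eef_rot'],s['contact_force'])
```

```text
2.1 [ 0.5008 -0.2699  0.2372] [179.9763   0.0172 -75.5004] [-0.8171  0.2513 -1.4134]
```

View pics/w1.png

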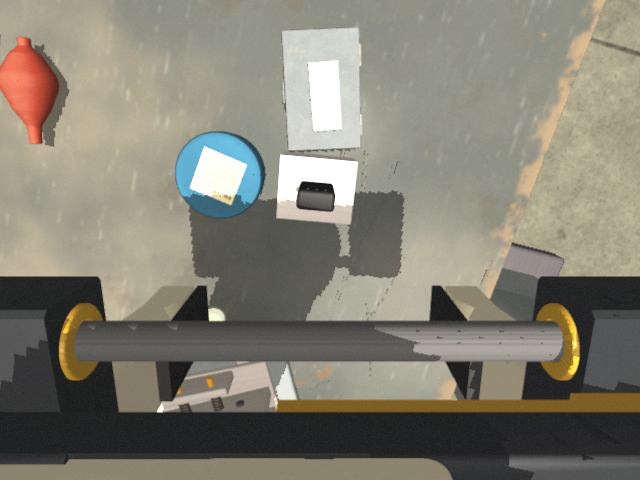

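The wrist view shows the stand top as a quadrilateral with corners near (279,155), (357,161), (351,223) and (277,217). The handle is the black block at about (316,197). The fixture is partly hidden at the bottom left.

Run:
```python
from h import *
import json
m=json.load(open("w1.json"));im=cv2.imread("pics/w1.png");g=cv2.cvtColor(im,6)
roi=np.zeros_like(g);roi[145:232,268:366]=1
hull=lambda pts:pts
st=[(279,155),(357,161),(351,223),(277,217)]
w=((g>150)&(roi>0)).astype(np.uint8)
P=np.array([onz(m,q,.045) for q in st]);print("stand hand",P.mean(0),[np.linalg.norm(P[i]-P[(i+1)%4]) for i in range(4)],np.degrees(np.arctan2(*(P[0]-P[1])[1::-1])),np.degrees(np.arctan2(*(P[3]-P[2])[1::-1])+0)%180)
b=((g<75)&(roi>0)).astype(np.uint8);b[:165]=0
c=max(cv2.findContours(b,0,1)[0],key=cv2.contourArea);x,y,w_,h_=cv2.boundingRect(c);print("blk",x,y,w_,h_)
T=np.array([onz(m,q,.095) for q in c[:,0]])[:,:2].astype(np.float32)
R=cv2.minAreaRect(T*1000);print("rect mm",R)
# lower edge of black = +y top edge; 
lo=[(u,np.where(b[:,u])[0].max()+.5) for u in range(x+4,x+w_-4)]
L=np.array([onz(m,q,.095)[:2] for q in lo]);k=np.polyfit(L[:,0],L[:,1],1);a=np.degrees(np.arctan(k[0]));print("top +y edge yaw",a,"mid",L.mean(0))
n=np.array([np.sin(np.radians(a)),-np.cos(np.radians(a))]);print("handle centre",L.mean(0)+.007*n)
```

```text
stand hand [ 0.5081 -0.2902  0.045 ] [np.float64(0.060565700378033806), np.float64(0.04935495337028796), np.float64(0.059665589888399075), np.float64(0.04893454531606261)] 10.213630354537301 9.801508358212333
blk 297 182 38 29
rect mm ((508.76934814453125, -292.8445129394531), (24.79583740234375, 18.573060989379883), 9.702641487121582)
top +y edge yaw 9.747070549524455 mid [ 0.5066 -0.2838]
handle centre [ 0.5078 -0.2907]
```

Run:
```python
from h import *
go([.508,-.2905,.067],-80)
```

```text
t 2.15 tcp [ 0.5    -0.2706  0.2372] yaw -75.51557590320489 scaled shift [ 0.1776 -0.0245  1.4179] roll 0.012456733602208676
```

Emit:
drive_tool([
  [[1,0.178,-0.025,0.1,0.0125],[1,0.178,-0.025,0.45,0.0125],[1,0.178,-0.025,0.8,0.0125],[1,0.178,-0.025,0.8,0.0125]],
])

```text
time_s: 2.65
tcp_pos: [0.505, -0.2913, 0.1387]
eef_rot: [179.6, 0.2, -80.1]
contact_force: [-0.0, -0.5, 1.1]
gripper_width: 0.0874
gripper_force: 0.0
```

Run:
```python
from h import *
go([.508,-.2905,.067],-80)
```

```text
t 2.65 tcp [ 0.505  -0.2913  0.1387] yaw -80.12077737609921 scaled shift [-0.0006 -0.0292  0.597 ] roll -0.0003354927113867411
```

Emit:
drive_tool([
  [[1,0,-0.02,0.3,0],[1,0,-0.02,0.6,0],[1,0,-0.02,0.6,0]],
])

```text
time_s: 3.02
tcp_pos: [0.5093, -0.2909, 0.0691]
eef_rot: [179.8, 0.1, -80.0]
contact_force: [-0.3, -0.5, -0.2]
gripper_width: 0.0879
gripper_force: 0.0
```

Run:
```python
from h import *
go([.508,-.2905,.067],-80)
```

```text
t 3.025 tcp [ 0.5093 -0.2909  0.0691] yaw -80.00019027914534 scaled shift [-0.0052  0.0104  0.0179] roll -5.285531814694069e-07
```

Emit:
drive_tool([
  [[-0.2,0,0.01,0.01,0],[-1,0,0.01,0.01,0],[-1,0,0.01,0.01,0],[-1,0,0.01,0.01,0],[-1,0,0.01,0.01,0]],
], squeeze=35)

```text
time_s: 3.65
tcp_pos: [0.5094, -0.2907, 0.0686]
eef_rot: [-180.0, -0.0, -79.9]
contact_force: [0.2, -0.3, -1.0]
gripper_width: 0.0433
gripper_force: 0.0
```

Emit:
drive_tool([
  [[-1,0,0,0,0],[-1,0,0,0,0]],
])

```text
time_s: 3.9
tcp_pos: [0.5092, -0.2907, 0.0683]
eef_rot: [180.0, 0.0, -79.9]
contact_force: [-0.1, 0.1, -0.2]
gripper_width: 0.0259
gripper_force: 35.0
```

Emit:
drive_tool([
  [[-1,0,0,-0.25,0],[-1,0,0,-0.6,0],[-1,0,0,-1,0],[-1,0,0,-1,0]],
])

```text
time_s: 4.4
tcp_pos: [0.5115, -0.2915, 0.1926]
eef_rot: [-179.6, -0.2, -79.9]
contact_force: [0.9, 0.4, -1.6]
gripper_width: 0.0262
gripper_force: 35.0
```

Emit:
drive_tool([
  [[-1,-0.3,-0.1,-0.1,0],[-1,-0.7,-0.2,-0.3,0],[-1,-1,-0.3,-0.41,0],[-1,-1,-0.3,-0.41,0]],
])

```text
time_s: 4.9
tcp_pos: [0.5243, -0.1642, 0.2381]
eef_rot: [-179.9, 0.0, -79.7]
contact_force: [-0.1, -0.0, -0.8]
gripper_width: 0.0255
gripper_force: 35.0
```

Emit:
drive_tool([
  [[-1,-0.3,-0.1,0,0],[-1,-0.7,-0.2,0,0],[-1,-1,-0.35,0,0],[-1,-1,-0.35,0,0],[-1,-1,-0.35,0,0]],
])

```text
time_s: 5.52
tcp_pos: [0.5436, -0.0413, 0.2365]
eef_rot: [179.9, -0.0, -79.9]
contact_force: [0.5, -0.5, 0.3]
gripper_width: 0.0259
gripper_force: 35.0
```

Run:
```python
from h import *
import json
s,p,R=pose();m=camera_model("wrist");im=capture("wrist");cv2.imwrite("pics/w2.png",im[:,:,::-1])
json.dump({k:np.array(v).tolist() for k,v in m.items()},open("w2.json","w"))
print(s['time_s'],p,s['eef_rot'],s['gripper_force'],s['joints'])
```

```text
5.525 [ 0.5436 -0.0413  0.2365] [179.8944  -0.0025 -79.9062] 34.99992907047272 [ 16.2533   8.4333 -15.7997  -0.0097 -65.8723  -6.1555]
```

View pics/w2.png

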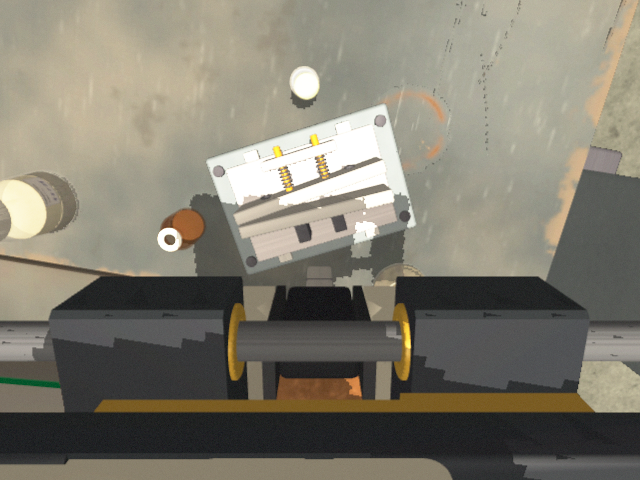

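The wrist view shows the base plate with corners near (207,160), (386,104), (414,226) and (248,273). The springs are on the image-upper side (-y), and the gap runs from about (385,180), the wide end, to (240,215), the narrow end. I'll zoom in for the gap edges.

Run:
```python
from h import *
im=cv2.imread("pics/w2.png")[95:285,195:425]
cv2.imwrite("pics/w2c.png",cv2.resize(im,None,fx=3.1,fy=3.1,interpolation=cv2.INTER_CUBIC))
import json
m=json.load(open("w2.json"))
P=np.array([onz(m,q,.012) for q in [(206.5,160),(386,104),(414,226),(248,273)]])
print(P,P.mean(0),[np.linalg.norm(P[i]-P[(i+1)%4]) for i in range(4)])
for i,j in((1,0),(2,3)):
    d=P[j]-P[i];print(np.degrees(np.arctan2(d[1],d[0])))
```

```text
[[ 0.6443 -0.066   0.012 ]
 [ 0.5041 -0.1372  0.012 ]
 [ 0.4575 -0.041   0.012 ]
 [ 0.5961  0.0282  0.012 ]] [ 0.5505 -0.054   0.012 ] [np.float64(0.15725297423590917), np.float64(0.1068378302728412), np.float64(0.1548756470125377), np.float64(0.10588200482158217)]
26.89953214806225
26.55241695505203
```

View pics/w2c.png

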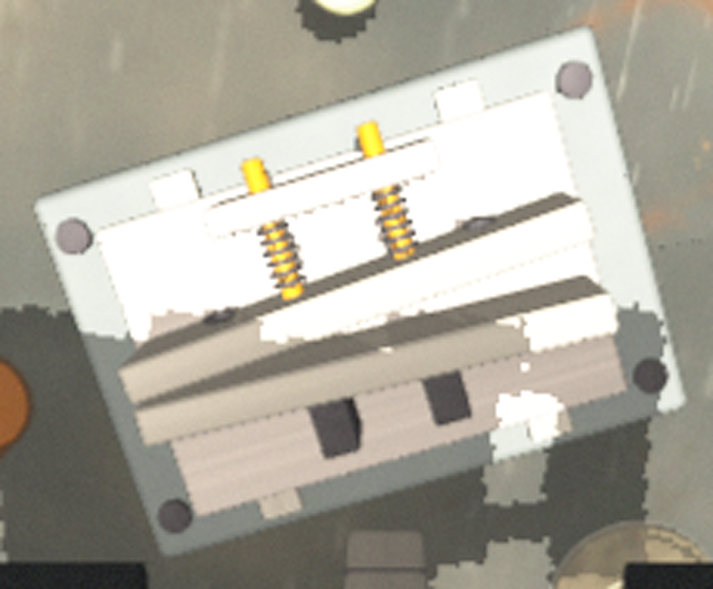

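The crop shows the fixed jaw's top inner edge running from (138,408), narrow, to (605,295), wide. The sprung jaw's top outer edge runs from (120,370) to (583,205).

Run:
```python
from h import *
import json
m=json.load(open("w2.json"))
f=lambda x,y,z=.064:onz(m,(195+x/3.1,95+y/3.1),z)[:2]
e={'fix_in':[(605,295),(138,408)],'fix_out':[(617,332),(147,444)],'spr_out':[(583,205),(120,370)],'spr_in':[(592,249),(128,403)]}
E={}
for k,(a,b) in e.items():
    A,B=f(*a),f(*b);E[k]=(A,B);d=B-A;print(k,A,B,np.linalg.norm(d),np.degrees(np.arctan2(d[1],d[0])))
W=(E['fix_in'][0]+E['spr_in'][0])/2;N=(E['fix_in'][1]+E['spr_in'][1])/2
W2=(E['fix_out'][0]+E['spr_out'][0])/2;N2=(E['fix_out'][1]+E['spr_out'][1])/2
for a,b in((W,N),(W2,N2)):
    d=b-a;print("mid line",a,b,"centre",(a+b)/2,np.linalg.norm(d),np.degrees(np.arctan2(d[1],d[0])))
print("gap w,n",np.linalg.norm(E['fix_in'][0]-E['spr_in'][0]),np.linalg.norm(E['fix_in'][1]-E['spr_in'][1]),np.linalg.norm(E['fix_out'][0]-E['spr_out'][0]),np.linalg.norm(E['fix_out'][1]-E['spr_out'][1]))
```

```text
fix_in [ 0.4951 -0.0742] [ 0.6018 -0.0269] 0.11669890884674108 23.900598520637033
fix_out [ 0.4903 -0.0659] [ 0.5985 -0.0182] 0.11818797314154714 23.796708004332988
spr_out [ 0.5049 -0.094 ] [ 0.6074 -0.0355] 0.11800641226995282 29.730547825133605
spr_in [ 0.5006 -0.0843] [ 0.6044 -0.0277] 0.11827009140398272 28.614229857213918
mid line [ 0.4978 -0.0792] [ 0.6031 -0.0273] centre [ 0.5505 -0.0533] 0.11738512541359843 26.273182556232076
mid line [ 0.4976 -0.08  ] [ 0.6029 -0.0269] centre [ 0.5503 -0.0534] 0.11793889352888885 26.76134522475722
gap w,n 0.011539406127287898 0.002699296770980826 0.03168760173407803 0.019461156709880988
```

Run:
```python
from h import *
go([.5129,-.0723,.145],-63.3)
```

```text
t 5.575 tcp [ 0.5436 -0.0416  0.2368] yaw -79.9451648980031 scaled shift [0.2072 0.2951 0.7652] roll -0.04623656916111969
```

Emit:
drive_tool([
  [[-1,0.1,0.15,0.1,-0.023],[-1,0.207,0.295,0.3,-0.046],[-1,0.207,0.295,0.55,-0.046],[-1,0.207,0.295,0.765,-0.046],[-1,0.207,0.295,0.765,-0.046]],
])

```text
time_s: 6.2
tcp_pos: [0.5118, -0.0728, 0.144]
eef_rot: [179.8, 0.1, -63.5]
contact_force: [0.4, -0.3, -0.2]
gripper_width: 0.0256
gripper_force: 35.0
```

Emit:
drive_tool([
  [[-1,0,0,0,0]],
])

```text
time_s: 6.32
tcp_pos: [0.514, -0.0721, 0.1466]
eef_rot: [-180.0, -0.0, -63.4]
contact_force: [-1.0, -1.1, -0.3]
gripper_width: 0.0258
gripper_force: 35.0
```

Run:
```python
from h import *
import json
go([.5129,-.0723,.127],-63.3)
m=camera_model("side");im=capture("side")
tp=proj(m,[.5129,-.0723,.07])[0];print(tp)
x,y=int(tp[0]),int(tp[1]);c=im[max(0,y-90):y+60,max(0,x-100):x+100]
cv2.imwrite("pics/s3.png",cv2.resize(c,None,fx=3.5,fy=3.5,interpolation=cv2.INTER_CUBIC)[:,:,::-1])
```

```text
t 6.325 tcp [ 0.514  -0.0721  0.1466] yaw -63.38385387857216 scaled shift [-0.0026  0.0094  0.1636] roll -0.00023292744047825268
[293.6292 238.248 ]
```

View pics/s3.png

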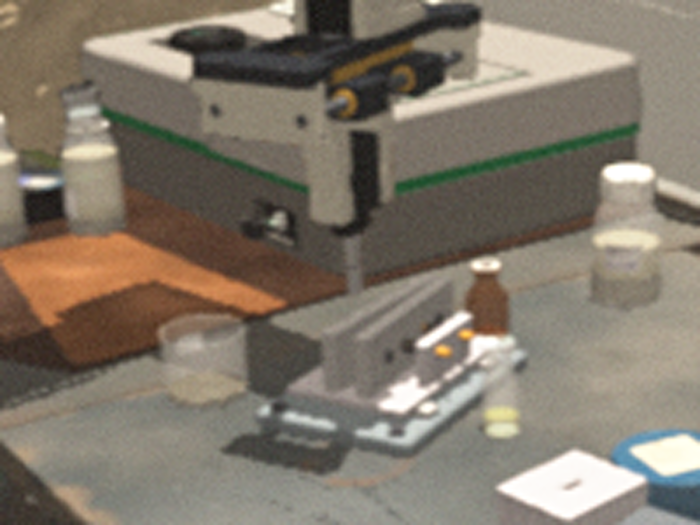

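The side crop shows the blade tip at about (353,292), directly above the gap's wide end at about (352,335). The alignment looks good, so I'll lower slowly.

Emit:
drive_tool([
  [[-1,0,0,0.04,0],[-1,0,0,0.09,0],[-1,0,0,0.14,0],[-1,0,0,0.19,0],[-1,0,0,0.23,0]],
])

```text
time_s: 7.0
tcp_pos: [0.5134, -0.0715, 0.1176]
eef_rot: [180.0, 0.0, -63.3]
contact_force: [-0.6, -0.3, -0.7]
gripper_width: 0.0256
gripper_force: 35.0
```

Emit:
drive_tool([
  [[-1,0,0,0.03,0],[-1,0,0,0.06,0],[-1,0,0,0.09,0],[-1,0,0,0.1,0],[-1,0,0,0.1,0]],
])

```text
time_s: 7.62
tcp_pos: [0.5136, -0.0715, 0.1061]
eef_rot: [180.0, -0.0, -63.3]
contact_force: [0.8, -0.2, -0.6]
gripper_width: 0.0258
gripper_force: 35.0
```

Run:
```python
from h import *
c=np.array([.5504,-.0534]);a=np.radians(26.7);u=np.array([np.cos(a),np.sin(a)]);v=np.array([-u[1],u[0]])
s,p,R=pose();d=p[:2]-c;print("fixture xy",d@u,d@v,"tip z",p[2]-.0633,s['contact_force'])
t=c+.034*u;go([t[0],t[1],.1073],-63.3)
```

```text
fixture xy -0.04104511758956711 0.00039858161101150605 tip z 0.04284186125260034 [ 0.7837 -0.155  -0.6224]
t 7.625 tcp [ 0.5136 -0.0715  0.1061] yaw -63.34945672551592 scaled shift [ 0.0028 -0.6254 -0.0097] roll -0.00013737979309982822
```

Emit:
drive_tool([
  [[-1,0,-0.03,-0.005,0],[-1,0,-0.07,-0.01,0],[-1,0,-0.11,-0.01,0],[-1,0,-0.15,-0.01,0],[-1,0,-0.19,-0.01,0]],
])

```text
time_s: 8.25
tcp_pos: [0.5342, -0.0611, 0.1073]
eef_rot: [180.0, 0.0, -63.3]
contact_force: [-0.1, 1.2, -1.1]
gripper_width: 0.0255
gripper_force: 35.0
```

Emit:
drive_tool([
  [[-1,0,-0.04,0,0],[-1,0,-0.08,0,0],[-1,0,-0.12,0,0],[-1,0,-0.16,0,0],[-1,0,-0.2,0,0]],
])

```text
time_s: 8.88
tcp_pos: [0.5556, -0.0504, 0.1073]
eef_rot: [180.0, -0.0, -63.3]
contact_force: [0.3, -1.9, -1.4]
gripper_width: 0.0256
gripper_force: 35.0
```

```bash
cat >> h.py <<'E'
def fx():
    c=np.array([.5504,-.0534]);a=np.radians(26.7);u=np.array([np.cos(a),np.sin(a)]);v=np.array([-u[1],u[0]])
    s,p,R=pose();d=p[:2]-c;f=np.array(s['contact_force']);print(s['time_s'],"fixture xy",d@u,d@v,"tip z",p[2]-.0633,"F u,v,z",f[:2]@u,f[:2]@v,f[2],"M",s['moment'],s['eef_rot'])
E
python3 -c "from h import *;fx()"
```

```text
8.875 fixture xy 0.006045906412587771 0.000367788635446682 tip z 0.044036306417991264 F u,v,z -0.5820848290645328 -1.826332192518507 -1.436268244941859 M [-0.1236  0.1835 -0.0088] [179.9958  -0.0004 -63.3498]
```

Emit:
drive_tool([
  [[-1,0,-0.03,0,0],[-1,0,-0.06,0,0],[-1,0,-0.09,0,0],[-1,0,-0.12,0,0],[-1,0,-0.15,0,0]],
])

```text
time_s: 9.5
tcp_pos: [0.5717, -0.0423, 0.1074]
eef_rot: [180.0, 0.0, -63.4]
contact_force: [0.4, 0.0, -0.8]
gripper_width: 0.0262
gripper_force: 35.0
```

```bash
python3 -c "from h import *;fx();capture('side');fx();capture('side');fx()"
```

```text
9.5 fixture xy 0.02396288733325805 0.00034809255727754067 tip z 0.04405648376371624 F u,v,z 0.3623803817715619 -0.16487660495433565 -0.8463171594261572 M [-0.2738  0.2397  0.0281] [179.9956   0.0001 -63.3531]
9.55 fixture xy 0.024429606564415944 0.00031224280529420573 tip z 0.04406091649818389 F u,v,z -0.43383040737629175 -1.3493838688700934 -0.4300023650614252 M [-0.1964 -0.018   0.0038] [-179.9873   -0.0081  -63.3432]
9.6 fixture xy 0.02426645726770799 0.0003074876867723419 tip z 0.04407892541050007 F u,v,z 0.4372145114432079 -0.7502695089995571 -0.23941433436238668 M [-0.1468 -0.0941  0.0011] [-179.9791   -0.0101  -63.3401]
```

Emit:
drive_tool([
  [[-1,0,-0.02,0,0],[-1,0,-0.04,0,0],[-1,0,-0.05,0,0]],
])

```text
time_s: 9.98
tcp_pos: [0.5763, -0.0399, 0.1071]
eef_rot: [179.9, 0.0, -63.4]
contact_force: [-1.3, -1.8, -0.5]
gripper_width: 0.0258
gripper_force: 35.0
```

```bash
python3 -c "from h import *;fx();capture('side');fx();capture('side');fx()"
```

```text
9.975 fixture xy 0.029231964056300054 0.00041865504350909626 tip z 0.043824281591519895 F u,v,z -1.9676652673888178 -0.9794645363619167 -0.5100457450009812 M [-0.6708  0.9519  0.032 ] [179.9284   0.015  -63.3573]
10.025 fixture xy 0.02938610811851346 0.0003947173222906962 tip z 0.04380874404663672 F u,v,z -1.8907221110177352 -0.8392867686229413 -0.8580888781839523 M [-0.7097  0.9306  0.0016] [179.9342   0.0123 -63.3569]
10.075 fixture xy 0.029387297674407127 0.0004045601060167168 tip z 0.0438536473896233 F u,v,z -3.4128546463066693 -1.3136441424943195 -1.0810792453516864 M [-0.6406  0.9093  0.0095] [179.9475   0.0112 -63.3526]
```

Emit:
drive_tool([
  [[-1,0,-0.015,0,0],[-1,0,-0.03,0,0],[-1,0,-0.03,0,0]],
])

```text
time_s: 10.45
tcp_pos: [0.5799, -0.0381, 0.1072]
eef_rot: [180.0, 0.0, -63.4]
contact_force: [-2.9, -1.4, -1.2]
gripper_width: 0.0258
gripper_force: 35.0
```

```bash
python3 -c "
from h import *
for i in range(6): fx();capture('side')"
```

```text
10.45 fixture xy 0.033223211533260195 0.00039211943486540553 tip z 0.043915890598559715 F u,v,z -3.264644289420984 0.05164102917365222 -1.2179766865018071 M [-0.8058  1.187  -0.0872] [179.9713   0.0079 -63.3544]
10.5 fixture xy 0.03324298366779461 0.0003877149698697183 tip z 0.0439408694193696 F u,v,z -3.3143177854674057 -1.036216258443454 -0.9366577799809213 M [-0.8531  1.1582  0.0028] [179.9796   0.0069 -63.3548]
10.55 fixture xy 0.03322118769610577 0.00040258625175306455 tip z 0.04393380572600822 F u,v,z -3.3198499350414368 -0.5009376068354237 -0.355495423677904 M [-0.7947  1.2084  0.0149] [179.9813   0.0066 -63.3512]
10.6 fixture xy 0.03325039613951342 0.00042340506682951335 tip z 0.043945643714898966 F u,v,z -2.774202852480703 -0.4327554739916295 -1.7149850664145416 M [-0.7368  1.2207 -0.0089] [179.9872   0.0071 -63.3517]
10.65 fixture xy 0.03321832531358598 0.00041672903175822936 tip z 0.04392879800561934 F u,v,z -3.8509136643991906 0.27589434323727435 -1.3909330691359312 M [-0.8166  1.1949  0.0339] [179.9833   0.0079 -63.3545]
10.7 fixture xy 0.03325115486116246 0.00039594509758717665 tip z 0.043964248367520484 F u,v,z -3.1733801365787024 -0.4650327742803607 -1.2358762985799692 M [-0.8005  1.1611 -0.0146] [179.9896   0.0051 -63.3535]
```

Emit:
drive_tool([
  [[-1,0,-0.015,0,0],[-1,0,-0.03,0,0],[-1,0,-0.045,0,0],[-1,0,-0.045,0,0]],
])

```text
time_s: 11.25
tcp_pos: [0.5849, -0.0357, 0.1073]
eef_rot: [180.0, 0.0, -63.4]
contact_force: [-2.9, -3.2, 0.0]
gripper_width: 0.0259
gripper_force: 35.0
```

```bash
python3 -c "
from h import *
for i in range(6): fx();capture('side')"
```

```text
11.25 fixture xy 0.03879600052525645 0.000354943977394174 tip z 0.04401492191000096 F u,v,z -3.9942583921355967 -1.5548093196159851 0.041372660056297555 M [-1.0697  1.7161 -0.0102] [179.9882   0.0012 -63.3506]
11.3 fixture xy 0.038791363084108 0.00033917923051315744 tip z 0.04402483600958744 F u,v,z -4.058711711717752 -0.7844074624947389 -0.6706197188848537 M [-1.0591  1.6693 -0.0372] [179.9941  -0.0003 -63.3476]
11.35 fixture xy 0.03874590621705427 0.00036221255880773657 tip z 0.044010479520155965 F u,v,z -4.1156495564812685 -0.5058948301961649 -1.6350812176546416 M [-1.1218  1.6144  0.0154] [179.9952   0.0017 -63.3505]
11.4 fixture xy 0.03874636340936548 0.0003536277246255535 tip z 0.044016684425490255 F u,v,z -3.599846991459731 -0.5632297138560326 -0.40694496593687246 M [-1.0069  1.6328  0.02  ] [179.998    0.0005 -63.3514]
11.45 fixture xy 0.03874560681041452 0.00038186876607223044 tip z 0.044017329443253914 F u,v,z -4.115515615104149 0.07387099816712828 -0.22648842353900672 M [-1.1035  1.6033 -0.0381] [-179.9999    0.0028  -63.3533]
11.5 fixture xy 0.03878885779466228 0.00036259253608951595 tip z 0.04404747394669499 F u,v,z -4.371549770201293 -0.8849984284232442 -0.7844205073051906 M [-1.0483  1.6023 -0.0552] [-179.9949    0.0017  -63.3529]
```

Emit:
drive_tool([
  [[-1,0,-0.01,0,0],[-1,0,-0.017,0,0],[-1,0,-0.017,0,0]],
])

```text
time_s: 11.92
tcp_pos: [0.5864, -0.0349, 0.1073]
eef_rot: [180.0, 0.0, -63.4]
contact_force: [-4.3, -2.7, 0.2]
gripper_width: 0.0261
gripper_force: 35.0
```

```bash
python3 -c "
from h import *
for i in range(4): fx();im=capture('side')
cv2.imwrite('pics/s4.png',cv2.resize(im[150:300,200:400],None,fx=3.5,fy=3.5,interpolation=cv2.INTER_CUBIC)[:,:,::-1])"
```

```text
11.925 fixture xy 0.04049896013786477 0.0003731887192357817 tip z 0.043966067126063754 F u,v,z -5.055992230890445 -0.44060053956443473 0.1811878396519917 M [-1.2315  1.936  -0.0052] [179.9579   0.0067 -63.3513]
11.975 fixture xy 0.04049129922691736 0.00037230233649753733 tip z 0.04402834489810262 F u,v,z -4.35175019499129 -0.7648982473460795 0.016011608609303743 M [-1.1697  1.9513 -0.0357] [179.9658   0.0058 -63.352 ]
12.025 fixture xy 0.04049532986618816 0.00035497256261142886 tip z 0.04400871295850044 F u,v,z -4.774784339070764 -0.42318091293941057 0.36202141032681034 M [-1.1089  1.8913 -0.02  ] [179.9663   0.0052 -63.3539]
12.075 fixture xy 0.040493050983073924 0.00036200842184515254 tip z 0.04399369965640931 F u,v,z -5.787121672036283 -0.1049531313389087 0.49566497731334436 M [-1.179   1.9424  0.0103] [179.9654   0.0065 -63.3542]
```

View pics/s4.png

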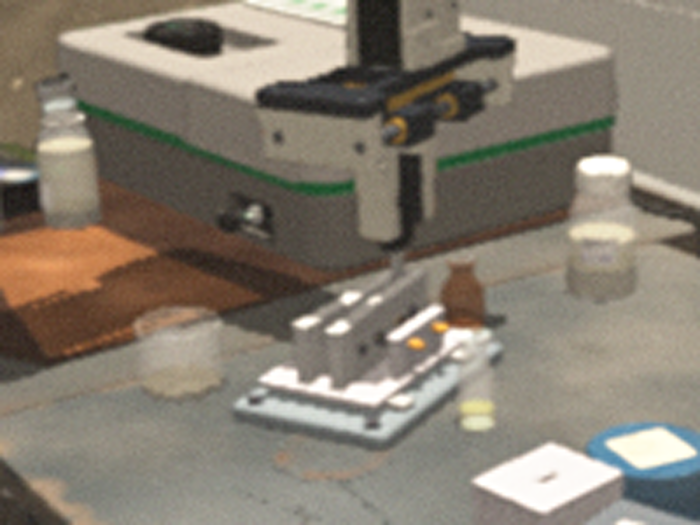

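The picture shows the blade at about (398,262), upright between the plates near the narrow end, with the bystanders where they were. The drag is about 5 N, so I'm handing the job in.

```bash
python3 -c "
from plant import job
print(job.close_job())"
```

```text
the job is handed in; nothing more can be done
None
```

I handed the job in with the gauge still gripped and upright at about half depth (tip about 20 mm below the plate tops), 40 mm past the gap's middle, dragging about 5 N; the hand-in returned no verdict, and I inferred the force on each plate from the drag rather than measuring it.

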